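# Bed a shaft sleeve in the marking V-block

## Robot

A 6-joint arm with a two-finger parallel gripper is mounted at the origin on a cart in front of the work surface, level with it; the furniture and walls round the work are solid. World frame = base frame: x ahead of the robot, y to its left, z up, the work surface at z = 0. Lengths are in m, angles in rad, forces in N, time in s.
With the tool pointing down it reaches from about 0.35 to 0.775 m from the base axis. Payload 7.3 kg.
Tool frame: the origin (TCP) lies between the finger pads; the fingertips stand robot.tcp_to_tips ahead of it and the grasp point (between the pads) lies 2 mm behind it (robot.tcp_to_tips is the distance from the TCP to the fingertips, in m); y points along the fingers, x is the direction in which the jaws open and shut, and the axes are right-handed (so a half turn about y gives the same grasp; the last joint's range is limited). The gripper opens to 92 mm and grips with 3 to 60 N. Pads are 19 mm wide; open, the fingers measure 130 mm over their backs; the gripper's body (75 mm by 190 mm) begins 47 mm behind the grasp point.
Start: joints at [1.14, 0.342, 1.524, -0, 1.275, -0.146], TCP at [0.147, 0.504, 0.244] pointing down, gripper open.
Joint ranges: [-2.53, 2.53], [-0.77, 2.02], [0.04, 2.7], [-1, 4.14], [0.28, 2.66], [-3.11, 3.11]. Speed limits (rad/s): [2.57, 2.57, 3.14, 3.14, 3.14, 3.14].

## Interface

Orientations are given as [roll, pitch, yaw] about the fixed x, y, z axes, in that order (R = Rz(yaw) Ry(pitch) Rx(roll)).
In Python, from cell import status, read_camera, get_calibration, robot gives the robot as it stands.
- The arm moves only by the shell command python3 -m creep 'ROWS' [FORCE]. ROWS is JSON, a list of rows, each an object of numbers: "dx", "dy", "dz": the shift along the tool's x, y, z in m; "rx", "ry", "rz": the turn, a rotation vector about the tool's x, y, z in rad; "gripper": the opening, from 0 (shut) to 1 (fully open). A call has 1 to 20 rows; each row is the pose to reach, as a shift and turn from the pose commanded when the call began, along the tool's axes at that moment; what a row does not reach only later rows make up. A row lasts 1/8 s, in which the tool goes at most 62.5 mm and 10.7 degrees, less where a joint would pass 70% of its speed; a pose out of reach is approached as far as the arm can. A call with a gripper value outside its range is refused whole. The fingers move at their own pace and stop on an object; FORCE is the grip in N (left out, the last holds). Time passes only in rows, so rows that repeat a pose let the fingers close. It gives the time, the measured TCP pose, the force and the opening at its end, in the units of the state.
- status.observe(): the state, without advancing time (a new reading comes with each control period).
- read_camera(name): name is "side" or "top" or "wrist"; returns (picture, depth): 400x640x3 uint8, red, green, blue; 400x640 float32, m along the optical axis (not along the pixel's ray), 0 where there is no reading.
- get_calibration(name): a dict with "fx", "fy", "cx", "cy" (pixels), "xyz" and "rotation" of the camera in the world; the wrist camera has in their place "mount" (4x4, takes a point from camera to tool coordinates, whose origin is the TCP and whose axes are the tool frame's). Camera axes: x right, y down, z forward; pixel columns grow to the right and rows downward; lengths in m; the calibration is good to about 2 mm. A picture is of the moment at which its call begins: read the wrist's pose just before it. get_calibration takes no time and is no camera call.
- robot.hand_in(): hands the job in, once; it reports no verdict.
The state is a dict: "time": time; "qpos": joint angles; "qvel": joint speeds; "joint_efforts": joint torques, N m; "tool_pos": TCP position; "tool_rot": TCP orientation; "contact_force": force on the tool from outside, world axes, zero at the start; "torque": the same for the moment, N m; "opening": finger opening in m.
Only numpy, scipy, OpenCV 4.12 (cv2) and the standard library are available. Lean on these libraries where they do the work, as an engineer would, in place of code of your own. Each camera call takes 0.05 s, during which the arm holds its last target.

## Task

Without picking it up, push the loose steel tube with your fingers so that it rolls along the bench on its side, up the ramp of the V-block and down into the groove. Then push on its end so that it slides along the groove until its other end is fully home against the brass end stop, and last swing the keeper arm by its red knob all the way across the top of the tube. Leave the bottles, the jar and the rule beside the work where they are.

Things in the scene. Friction and masses are not known exactly. Their poses are not given: they have to be found in the camera images.
- tube: Loose polished, lightly oiled (slippery) stainless tube, 30 mm outside diameter, 180 mm long, about 0.4 kg, lying in front of the V-block's ramp, roughly parallel to the groove. Origin at its centre, so 15 mm above what it lies on. Its y axis runs along the tube; x and z turn with it as it rolls. It rolls on a few centimetres at most when no longer pushed.
- vblock: V-block fixed to the bench. Origin on the bench under the bottom of the V; x points across the groove, away from the robot, y along the groove to the end stop, z up. The 90 degree V runs from y = -60 to +85 mm, its bottom 2 mm, its far edge 28 mm above the bench (at x = 26 to 32). Behind it lies a flange 10 mm high (to x = 65). The -y end is open, for pushing the tube's -y end.
- crest (a point): Middle of the crest between ramp and V, 16 mm above the bench, at x = -16, y = +12 mm in the V-block's frame (axes as the V-block's). The smooth ramp, as long as the V, rises evenly from the bench at x = -68 mm to this crest, which drops at 45 degrees into the V.
- seat (a point): Where the tube's centre lies when it is bedded in the V and home against the stop: x = 0, y = +5, z = 23 mm in the V-block's frame, axes as the V-block's. The tube's -y end then stands 25 mm out of the groove, at y = -85 mm.
- stop (a point): Face of the brass stop button, at x = 0, y = +95, z = 23 mm in the V-block's frame, on the axis of a bedded tube; behind it a grey bracket 36 mm wide, 44 mm high, to y = +121 mm.
- keeper (a joint): Angle (rad) of the keeper, a steel arm on an upright pivot post at x = +45, y = +20 mm in the V-block's frame. 0 = fully across the tube, pointing to the V-block's -x, at its end of travel; grows as it opens towards +y (1.57 = along +y). Starts at 1.4 to 1.8, stays where it is left, takes about 1 N at the knob. Arm 16 mm wide, 42 to 52 mm above the bench, clear of a bedded tube.
- knob (a point): Middle of the upright red knob at the end of the keeper arm, 57 mm from the pivot axis, 68 mm above the bench; 17 mm across, it stands from 57 to 80 mm above the bench. In the V-block's frame it lies at x = 45 - 57 cos(q), y = 20 + 57 sin(q) mm for keeper angle q.
- amber_60: Small amber bottle with a white cap, 37 mm across, 75 mm high, standing beyond the end stop; not to be disturbed. Origin at the centre of its underside.
- cream_jar: White jar with a grey lid, 51 mm across, 40 mm high, standing off the open end of the groove; not to be disturbed. Origin at the centre of its underside.
- folding_rule: Wooden rule, 75 x 174 x 10 mm with its long side along its y, lying beside the ramp on the stop's side; not to be disturbed. Origin at the centre of its underside.
- dropper_4: Amber dropper bottle with an orange cap, 33 mm across, 88 mm high, standing behind the V-block; not to be disturbed. Origin at the centre of its underside.
Things that resemble listed ones, but are neither listed nor needed, are in the scene too. Of the things that look like the tube, take the one that is nearest to the robot's base at the start.

How it is judged:
On the way, in this order (a step that is already met when the one before it is completed fails the run):
1. the tube rolls over the bench towards the V-block (angular speed of tube above 0.4 rad/s and x of tube in the frame of vblock below -0.06 m and height (world z) of tube below 0.022 m), for 0.1 s.
2. the tube lies in the V (x of tube in the frame of vblock between -0.0025 and 0.0025 m and z of tube in the frame of vblock between 0.0205 and 0.026 m and angle between the y axis of tube and the y axis of vblock, either way round below 0.04 rad and linear speed of tube below 0.03 m/s), for 0.2 s.
3. the tube is home against the end stop (all of step 2 and y of tube in the frame of vblock above 0.003 m), for 0.2 s.
4. the keeper is across the tube (all of step 3 and value of joint keeper below 0.12 rad), for 0.2 s.
At the end, for the whole second after the job is handed in: The tube lies at rest in the V (axis within 2.5 mm of the bedded position and within 0.04 rad of the groove), its end within 2 mm of the brass stop button, and the keeper arm is across it within 0.12 rad of its stop (all of step 4 and linear speed of tube below 0.01 m/s); the robot touches nothing.
It fails at once if the tube was lifted or carried instead of rolled ((height (world z) of tube above 0.024 m and x of tube in the frame of vblock below -0.1 m) or height (world z) of tube above 0.041 m).
It fails at once if the tube was stood up or tipped (angle between tube's own y axis and vertical below 1.3 rad or angle between tube's own y axis and vertical above 1.84 rad).
It fails at once if the tube fell from the bench (height (world z) of tube below -0.02 m).
It fails at once if a bottle, the jar or the rule beside the work was moved more than 20 mm or tipped (distance of any of amber_60, cream_jar, folding_rule, dropper_4 from where it was at the start of the episode above 0.02 m or angle between any of amber_60, cream_jar, folding_rule, dropper_4's own z axis and vertical above 0.3 rad).
It also fails if it takes over 61 s, if anything falls off the work surface, if the arm or the gripper's body presses on something with over 40 N, if the wrist force passes 120 N, or if a joint passes its speed limit or range.

## Working session

There is one attempt and no reset: what is moved stays moved. The work goes in short steps, Python scripts to look and compute and a shell command to move; the robot and the scene stay as the last step left them, time stands still between calls to the robot, and variables do not carry over. Pictures are saved under pics/ and viewed, and the job is handed in when it is done.

```bash
ls; mkdir -p pics; python3 - <<'E'
from cell import status, read_camera, get_calibration, robot
import cv2,numpy as np
print(status.observe()); print(robot.tcp_to_tips)
for n in ["side","top","wrist"]:
    p,d=read_camera(n); cv2.imwrite(f"pics/{n}0.png",p[:,:,::-1]); np.save(f"pics/{n}0.npy",d)
    print(n,get_calibration(n))
E
```

```text
pics
{'time': 0.0, 'qpos': array([ 1.13998824e+00,  3.42682772e-01,  1.52501542e+00,  2.48268328e-05,
        1.27541108e+00, -1.45985490e-01]), 'qvel': array([-0.00120715, -0.00038538,  0.00097197, -0.00026071,  0.00057566,
       -0.00208228]), 'joint_efforts': array([-3.85188478e-04, -4.31265843e+01, -2.44214523e+01,  7.14380457e-02,
        5.60346292e-02, -1.66327150e-04]), 'tool_pos': array([0.14732046, 0.50350603, 0.24306624]), 'tool_rot': array([-1.57055222e+00,  1.49702749e-03,  1.28596666e+00]), 'contact_force': array([ 1.26526817,  0.22965076, -0.5713369 ]), 'torque': array([-0.00140193,  0.02513768, -0.02390548]), 'opening': 0.09201297047582599}
0.017
side {'fx': 402.1997182276294, 'fy': 402.1997182276294, 'cx': 316.07828137524416, 'cy': 198.65810706497368, 'xyz': array([0.44462654, 0.93661345, 0.4720131 ]), 'rotation': array([-1.96964187, -0.01310425, -2.97528793])}
top {'fx': 380.12721698297287, 'fy': 380.12721698297287, 'cx': 321.29613188927453, 'cy': 199.93557879927417, 'xyz': array([0.49656741, 0.00249396, 1.05970422]), 'rotation': array([-3.02608361, -0.02084061, -1.57796661])}
wrist {'fx': 322.744065092526, 'fy': 322.744065092526, 'cx': 317.9256729051279, 'cy': 201.95992699992595, 'mount': array([[ 9.99999309e-01, -5.74581152e-04,  1.02584424e-03,
         6.65502569e-04],
       [-1.14819841e-03, -2.89278885e-01,  9.57244174e-01,
        -1.42016767e-01],
       [-2.53259381e-04, -9.57244690e-01, -2.89279344e-01,
         7.89617006e-02],
       [ 0.00000000e+00,  0.00000000e+00,  0.00000000e+00,
         1.00000000e+00]])}
```

View pics/top0.png

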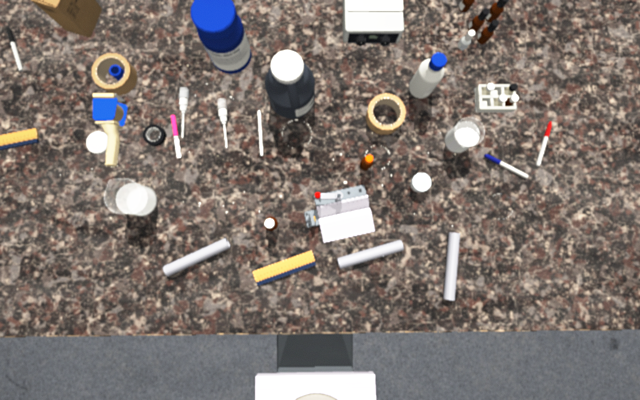

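View pics/side0.png

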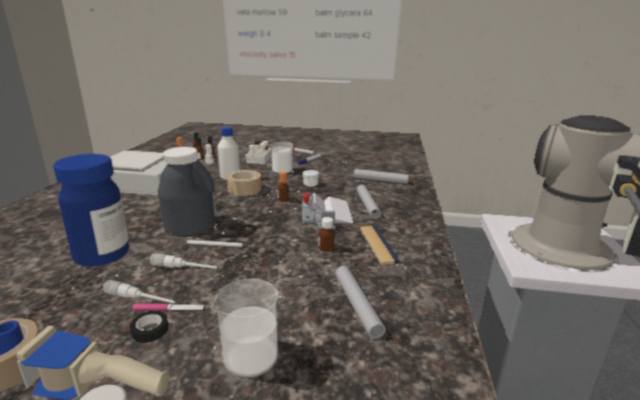

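View pics/wrist0.png

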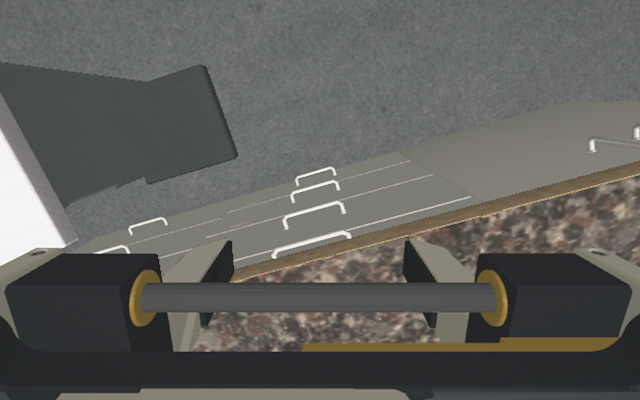

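The top picture shows three tube-like objects, at (196,258), (370,255) and (452,267). The one at (370,255) lies in front of the ramp and is closest to the base at about (318,395). I'll confirm this in a crop and measure.

```bash
cat > h.py <<'E'
import numpy as np, cv2
from scipy.spatial.transform import Rotation as R
from cell import status, read_camera, get_calibration, robot
def cam(n,st=None):
    c=get_calibration(n)
    if n=="wrist":
        T=np.eye(4);T[:3,:3]=R.from_euler('xyz',st['tool_rot']).as_matrix();T[:3,3]=st['tool_pos']
        T=T@c['mount']; return c,T[:3,:3],T[:3,3]
    return c,R.from_euler('xyz',c['rotation']).as_matrix(),np.array(c['xyz'])
def atz(n,uv,z,st=None):
    c,Rm,t=cam(n,st)
    uv=np.atleast_2d(uv).astype(float)
    r=np.c_[(uv[:,0]-c['cx'])/c['fx'],(uv[:,1]-c['cy'])/c['fy'],np.ones(len(uv))]@Rm.T
    return t+r*((z-t[2])/r[:,2])[:,None]
def proj(n,P,st=None):
    c,Rm,t=cam(n,st); q=(np.atleast_2d(P)-t)@Rm
    return np.c_[q[:,0]/q[:,2]*c['fx']+c['cx'],q[:,1]/q[:,2]*c['fy']+c['cy']]
def cloud(n,d,st=None):
    c,Rm,t=cam(n,st); v,u=np.mgrid[:d.shape[0],:d.shape[1]]
    return np.dstack([(u-c['cx'])/c['fx']*d,(v-c['cy'])/c['fy']*d,d])@Rm.T+t
E
python3 - <<'E'
from h import *
p=cv2.imread("pics/top0.png")
cr=p[150:300,240:440]; cv2.imwrite("pics/crop1.png",cv2.resize(cr,None,fx=4,fy=4,interpolation=cv2.INTER_CUBIC))
print(atz("top",[[196,258],[370,255],[452,267]],0.015))
C=cloud("top",np.load("pics/top0.npy"))
for u,v in[(196,258),(370,255),(452,267),(350,230),(300,300),(345,222),(270,223),(285,268),(421,182)]: print(u,v,C[v,u].round(4))
E
```

```text
[[ 0.46138742  0.31945141  0.015     ]
 [ 0.46575049 -0.15199704  0.015     ]
 [ 0.43156379 -0.37587297  0.015     ]]
196 258 [0.4619 0.3145 0.0315]
370 255 [ 0.4662 -0.1497  0.0303]
452 267 [ 0.4325 -0.3703  0.0303]
350 230 [ 0.5345 -0.0994  0.005 ]
300 300 [0.3461 0.0393 0.0033]
345 222 [ 0.5563 -0.0852  0.0124]
270 223 [0.5514 0.1141 0.0748]
285 268 [0.4322 0.08   0.0064]
421 182 [ 0.663  -0.2928  0.0385]
```

View pics/crop1.png

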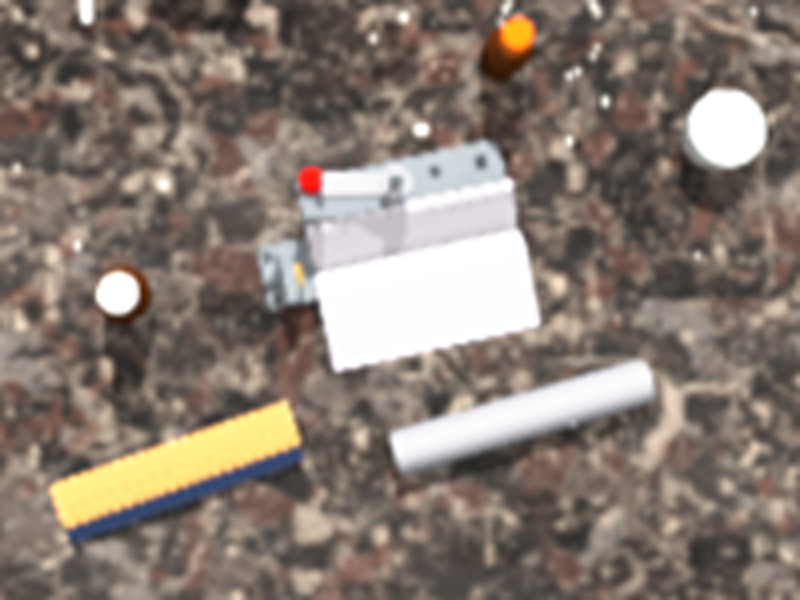

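Tubes in the top picture: (196,258) is 0.56 m from the base, (370,255) is 0.49 m and (452,267) is 0.57 m. So (370,255) is the one meant. The crop also shows the ramp's bench-edge corners at crop (335,370) and (540,325), the knob at (311,180), the pivot at (396,183) and the brass button at (298,272). Next I'll fit the poses.

```bash
cat >> h.py <<'E'
def pose2(src,dst):  # 2D rigid fit
    src=np.array(src,float);dst=np.array(dst,float)
    a=src-src.mean(0);b=dst-dst.mean(0)
    yaw=np.arctan2((a[:,0]*b[:,1]-a[:,1]*b[:,0]).sum(),(a*b).sum())
    M=np.array([[np.cos(yaw),-np.sin(yaw)],[np.sin(yaw),np.cos(yaw)]])
    t=dst.mean(0)-M@src.mean(0)
    return yaw,t,dst-(src@M.T+t)
E
python3 - <<'E'
from h import *
f=lambda u,v:((u+.5)/4-.5+240,(v+.5)/4-.5+150)
src=[];dst=[]
for (x,y,z),c in [((-68,85,0),(337,372)),((-68,-60,0),(540,326)),((-16,85,16),(318,272)),((-16,-60,16),(524,232)),((28,-60,28),(514,180)),((45,20,52),(396,183)),((0,95,25),(298,272))]:
    w=atz("top",[f(*c)],z/1000)[0]; src.append((x/1000,y/1000));dst.append(w[:2])
yaw,t,res=pose2(src,dst);print("vb",yaw,t,(res*1000).round(1))
k=atz("top",[f(311,181)],.08)[0];M=np.array([[np.cos(yaw),-np.sin(yaw)],[np.sin(yaw),np.cos(yaw)]])
kv=M.T@(k[:2]-t);print("knob",k,kv,np.arctan2(kv[1]-.02,.045-kv[0]),np.hypot(kv[1]-.02,.045-kv[0]))
e=atz("top",[f(400,453),f(645,378)],.015)[:,:2]
print("tube",e,np.linalg.norm(e[0]-e[1]),[M.T@(x-t) for x in e])
C=cloud("top",np.load("pics/top0.npy"))
m=np.zeros(C.shape[:2],bool);m[230:280,325:415]=1
for sl in[(330,410,235,275)]:
    P=C[sl[2]:sl[3],sl[0]:sl[1]].reshape(-1,3);P=P[P[:,2]>.018]
    print(len(P)); c=P[:,:2].mean(0);_,_,V=np.linalg.svd(P[:,:2]-c);print(c,V[0],M.T@(c-t))
for n,(u,v) in dict(amber=(119,293),jar=(726,128),dropper=(515,35),r1=(50,490),r2=(290,402),r3=(300,455)).items():
    z=dict(amber=.075,jar=.04,dropper=.088).get(n,.01)
    w=atz("top",[f(u,v)],z)[0];print(n,w,M.T@(w[:2]-t))
E
```

```text
vb 0.21054307225627364 [ 0.59056644 -0.09468671] [[-6.1 -1. ]
 [-5.5 -1. ]
 [11.4  1.1]
 [ 8.   0.3]
 [-0.3 -1. ]
 [-5.  -0.1]
 [-2.7  1.7]]
knob [ 0.62340023 -0.00864463  0.08      ] [0.05009076 0.07728009] 1.6594383590412143 0.05750586837415953
tube [[ 0.44520533 -0.06874144]
 [ 0.49461468 -0.2375579 ]] 0.17589850132339768 [array([-0.13672885,  0.0557515 ]), array([-0.12369171, -0.1196632 ])]
731
[ 0.47103005 -0.1488396 ] [-0.21879803  0.97577017] [-0.1282142  -0.02797504]
amber [0.55168386 0.11571393 0.075     ] [0.00594788 0.21388058]
jar [ 0.66380158 -0.29270227  0.04      ] [ 0.03023446 -0.20894838]
dropper [ 0.71796329 -0.14243819  0.088     ] [ 0.11460399 -0.07332181]
r1 [0.42213979 0.16868204 0.01      ] [-0.10966568  0.29275258]
r2 [0.48004582 0.00584214 0.01      ] [-0.08707043  0.12140674]
r3 [ 0.44417147 -0.00081542  0.01      ] [-0.12354396  0.12239361]
```

The residuals put the white/pink boundary about 10 mm past the crest, so it's probably the bottom of the V and not the crest. I'll move the wrist camera over the work to refine this.

```bash
cat >> h.py <<'E'
def V(yaw,t,p):
    M=np.array([[np.cos(yaw),-np.sin(yaw)],[np.sin(yaw),np.cos(yaw)]]);p=np.array(p,float)
    return np.r_[M@p[:2]+t,p[2]]
def delta(pt,yawt,p0=None,r0=None):
    s=status.observe(); p0=s['tool_pos'] if p0 is None else p0; r0=s['tool_rot'] if r0 is None else r0
    A=R.from_euler('xyz',r0);B=R.from_euler('xyz',[-np.pi/2,0,yawt])
    print("d",(A.inv().apply(np.array(pt)-p0)).round(4),"rot",(A.inv()*B).as_rotvec().round(4))
E
python3 - <<'E'
from h import *
delta([.585,-.10,.25],.2105+np.pi/2)
E
```

```text
d [-0.4563 -0.0063 -0.5896] rot [-4.000e-04 -4.953e-01 -1.100e-03]
```

```bash
python3 -m creep '[{"dx":-0.456,"dy":-0.006,"dz":-0.59,"ry":-0.495},{"dx":-0.456,"dy":-0.006,"dz":-0.59,"ry":-0.495},{"dx":-0.456,"dy":-0.006,"dz":-0.59,"ry":-0.495},{"dx":-0.456,"dy":-0.006,"dz":-0.59,"ry":-0.495},{"dx":-0.456,"dy":-0.006,"dz":-0.59,"ry":-0.495},{"dx":-0.456,"dy":-0.006,"dz":-0.59,"ry":-0.495},{"dx":-0.456,"dy":-0.006,"dz":-0.59,"ry":-0.495},{"dx":-0.456,"dy":-0.006,"dz":-0.59,"ry":-0.495},{"dx":-0.456,"dy":-0.006,"dz":-0.59,"ry":-0.495},{"dx":-0.456,"dy":-0.006,"dz":-0.59,"ry":-0.495},{"dx":-0.456,"dy":-0.006,"dz":-0.59,"ry":-0.495},{"dx":-0.456,"dy":-0.006,"dz":-0.59,"ry":-0.495},{"dx":-0.456,"dy":-0.006,"dz":-0.59,"ry":-0.495},{"dx":-0.456,"dy":-0.006,"dz":-0.59,"ry":-0.495},{"dx":-0.456,"dy":-0.006,"dz":-0.59,"ry":-0.495},{"dx":-0.456,"dy":-0.006,"dz":-0.59,"ry":-0.495}]'
python3 - <<'E'
from h import *
st=status.observe();p,d=read_camera("wrist");cv2.imwrite("pics/w1.png",p[:,:,::-1]);np.savez("pics/w1.npz",d=d,pos=st['tool_pos'],rot=st['tool_rot']);print(st['time'],st['qpos'])
E
```

```text
0.15 [ 1.14000411e+00  3.42565736e-01  1.52475849e+00 -1.35711827e-05
  1.27545430e+00 -1.45990987e-01]invalid input at $[0]: expected keys dx, dy, dz, rx, ry, rz, gripper
```

View pics/w1.png

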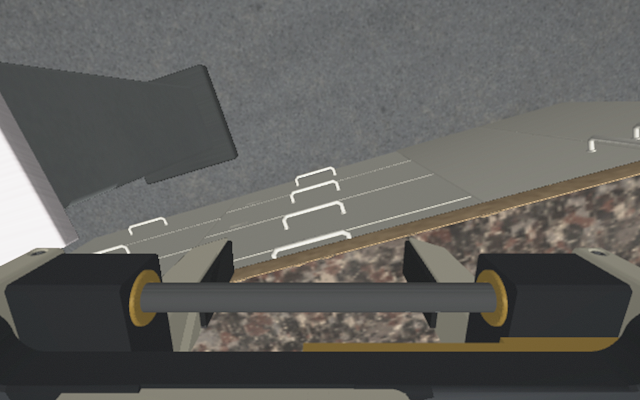

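The move was refused because every row needs all the keys, so the view hasn't changed. I'll send it again with all of them.

```bash
python3 -m creep '[{"dx":-0.456,"dy":-0.006,"dz":-0.59,"rx":0,"ry":-0.495,"rz":0,"gripper":1},{"dx":-0.456,"dy":-0.006,"dz":-0.59,"rx":0,"ry":-0.495,"rz":0,"gripper":1},{"dx":-0.456,"dy":-0.006,"dz":-0.59,"rx":0,"ry":-0.495,"rz":0,"gripper":1},{"dx":-0.456,"dy":-0.006,"dz":-0.59,"rx":0,"ry":-0.495,"rz":0,"gripper":1},{"dx":-0.456,"dy":-0.006,"dz":-0.59,"rx":0,"ry":-0.495,"rz":0,"gripper":1},{"dx":-0.456,"dy":-0.006,"dz":-0.59,"rx":0,"ry":-0.495,"rz":0,"gripper":1},{"dx":-0.456,"dy":-0.006,"dz":-0.59,"rx":0,"ry":-0.495,"rz":0,"gripper":1},{"dx":-0.456,"dy":-0.006,"dz":-0.59,"rx":0,"ry":-0.495,"rz":0,"gripper":1},{"dx":-0.456,"dy":-0.006,"dz":-0.59,"rx":0,"ry":-0.495,"rz":0,"gripper":1},{"dx":-0.456,"dy":-0.006,"dz":-0.59,"rx":0,"ry":-0.495,"rz":0,"gripper":1},{"dx":-0.456,"dy":-0.006,"dz":-0.59,"rx":0,"ry":-0.495,"rz":0,"gripper":1},{"dx":-0.456,"dy":-0.006,"dz":-0.59,"rx":0,"ry":-0.495,"rz":0,"gripper":1},{"dx":-0.456,"dy":-0.006,"dz":-0.59,"rx":0,"ry":-0.495,"rz":0,"gripper":1},{"dx":-0.456,"dy":-0.006,"dz":-0.59,"rx":0,"ry":-0.495,"rz":0,"gripper":1},{"dx":-0.456,"dy":-0.006,"dz":-0.59,"rx":0,"ry":-0.495,"rz":0,"gripper":1},{"dx":-0.456,"dy":-0.006,"dz":-0.59,"rx":0,"ry":-0.495,"rz":0,"gripper":1}]'
python3 - <<'E'
from h import *
st=status.observe();p,d=read_camera("wrist");cv2.imwrite("pics/w2.png",p[:,:,::-1]);np.savez("pics/w2.npz",d=d,pos=st['tool_pos'],rot=st['tool_rot']);print(st['time'],st['qpos'])
E
```

```text
time: 2.2
tool_pos: [0.5852, -0.0981, 0.2502]
tool_rot: [-1.571, -0.0, 1.783]
contact_force: [0.4, -0.6, 0.5]
opening: 0.0915
2.2 [-2.95372814e-01  4.64110306e-01  1.31568788e+00  2.23158026e-04
  1.36148296e+00 -2.07814917e+00]
```

View pics/w2.png

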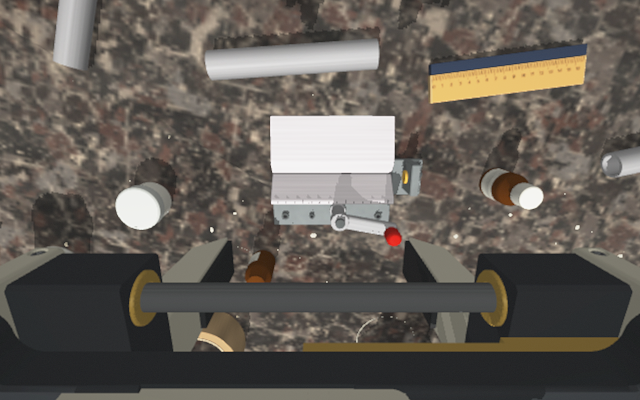

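The wrist view shows the tube at (292,60), the ramp and V at (333,160), the brass button at (407,177) and the knob at (393,237). The jar is at (144,205), the amber bottle at (540,197), the dropper at (261,266) and the rule at (508,73).

```bash
python3 - <<'E'
import cv2
p=cv2.imread("pics/w2.png")
cv2.imwrite("pics/c2.png",cv2.resize(p[105:250,255:440],None,fx=4,fy=4,interpolation=cv2.INTER_CUBIC))
cv2.imwrite("pics/c3.png",cv2.resize(p[20:100,190:400],None,fx=3.5,fy=3.5,interpolation=cv2.INTER_CUBIC))
E
```

```text
(no output)
```

View pics/c2.png

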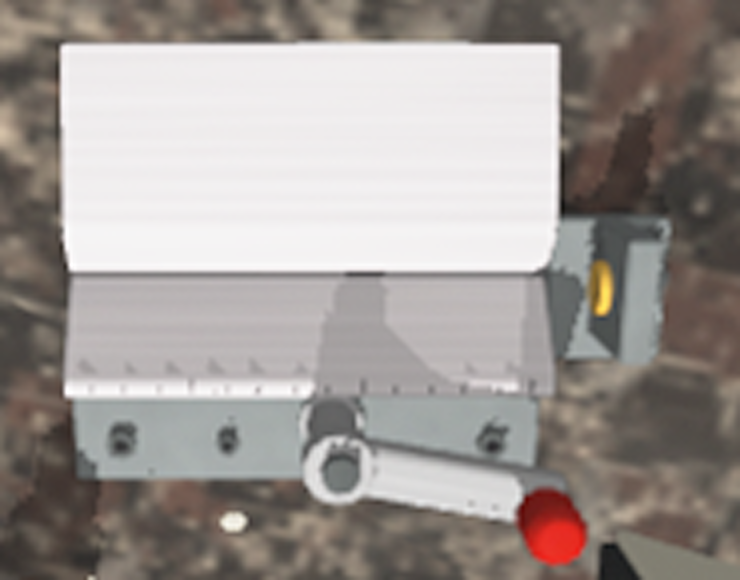

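View pics/c3.png

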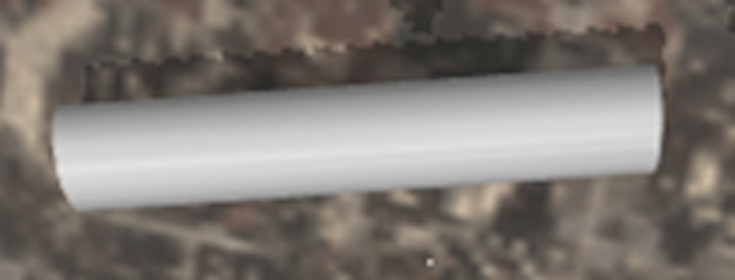

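```bash
cat >> h.py <<'E'
def load(fn):
    z=np.load(fn);return {'tool_pos':z['pos'],'tool_rot':z['rot']},z['d']
E
python3 - <<'E'
from h import *
st,d=load("pics/w2.npz")
f=lambda u,v:((u+.5)/4-.5+255,(v+.5)/4-.5+105)
src=[];dst=[]
for (x,y,z),c in [((-68,-60,0),(61,44)),((-68,85,0),(559,44)),((32,-60,28),(65,397)),((32,85,28),(554,395)),((65,-60,10),(78,478)),((0,95,23),(597,288)),((0,-60,2),(69,272))]:
    w=atz("wrist",[f(*c)],z/1000,st)[0]; src.append((x/1000,y/1000));dst.append(w[:2])
yaw,t,res=pose2(src,dst);print("vb",yaw,t,(res*1000).round(1))
M=np.array([[np.cos(yaw),-np.sin(yaw)],[np.sin(yaw),np.cos(yaw)]])
k=atz("wrist",[f(555,542)],.08,st)[0];kv=M.T@(k[:2]-t);print("knob",kv,np.arctan2(kv[1]-.02,.045-kv[0]),np.hypot(kv[1]-.02,.045-kv[0]))
g=lambda u,v:((u+.5)/3.5-.5+190,(v+.5)/3.5-.5+20)
e=atz("wrist",[g(60,158),g(661,120)],.015,st)[:,:2]
print("tube",e,np.linalg.norm(e[0]-e[1]),[M.T@(x-t) for x in e])
C=cloud("wrist",d,st)
P=C[30:90,195:390].reshape(-1,3);P=P[(P[:,2]>.012)]
q=(P[:,:2]-t)@M
print(len(P),q.min(0),q.max(0),P[:,2].max())
top=q[P[:,2]>.0265]; a=np.polyfit(top[:,1],top[:,0],1);print("ridge x=a*y+b",a)
Q=(C[:,:,:2]-t)@M
# profile across ramp at y=-20
m=(abs(Q[:,:,1]+.02)<.004)&(d>0)
for x in range(-76,72,6):
    s=m&(abs(Q[:,:,0]-x/1000)<.002); print(x,(C[s][:,2].mean()*1000).round(1) if s.any() else None,end=' ; ')
for n,(u,v,z) in dict(jar=(142,206,.04),dropper=(258,275,.088)).items():
    w=atz("wrist",[(u,v)],z,st)[0];print(n,M.T@(w[:2]-t))
E
```

```text
vb 0.21146604263211619 [ 0.58599202 -0.09224635] [[ 0.4 -0.6]
 [ 0.2  0.6]
 [ 0.1  0.1]
 [-0.4 -0.6]
 [-0.6  0.3]
 [ 0.1  1.1]
 [ 0.1 -0.9]]
knob [0.05582924 0.074769  ] 1.7660041708266165 0.055829344121278615
tube [[ 0.49349535 -0.23945966]
 [ 0.44403397 -0.06070513]] 0.1854713215095724 [array([-0.12133535, -0.12451958]), array([-0.13217553,  0.06063469])]
5297 [-0.14702551 -0.12237104] [-0.0806806   0.05832247] 0.3922109691020239
ridge x=a*y+b [-0.05659015 -0.12787962]
-76 1.0 ; -70 1.0 ; -64 3.9 ; -58 5.6 ; -52 7.0 ; -46 9.1 ; -40 10.7 ; -34 300.8 ; -28 333.4 ; -22 15.9 ; -16 16.6 ; -10 12.6 ; -4 7.1 ; 2 5.4 ; 8 11.4 ; 14 17.3 ; 20 23.5 ; 26 28.6 ; 32 28.7 ; 38 10.7 ; 44 10.7 ; 50 10.8 ; 56 10.9 ; 62 11.0 ; 68 0.6 ; jar [ 0.03092533 -0.20557296]
dropper [ 0.09225503 -0.06771912]
```

The fit is good, with residuals of 1 mm or less. It gives V-block yaw 0.2115 at (0.586, -0.092). The tube centre is at V-block (-0.126, -0.032), tilted 0.057 rad, and the ramp profile matches the specified heights. Next I'll place the open fingers behind the tube, in line with the groove.

```bash
cat >> h.py <<'E'
YAW,T=.21147,np.array([.58599,-.09225])
def go(x,y,z,dyaw=0): delta(V(YAW,T,[x,y,z]),YAW+np.pi/2+dyaw)
def invV(w):
    w=np.atleast_2d(w);M=np.array([[np.cos(YAW),-np.sin(YAW)],[np.sin(YAW),np.cos(YAW)]]);return np.c_[(w[:,:2]-T)@M,w[:,2]]
E
python3 -c "
from h import *
go(-.18,-.032,.024)"
```

```text
d [-0.0262  0.2261  0.1781] rot [ 0.0005  0.0003 -0.0001]
```

```bash
python3 -m creep '[{"dx":-0.026,"dy":0.03,"dz":0.06,"rx":0,"ry":0,"rz":0,"gripper":1},{"dx":-0.026,"dy":0.06,"dz":0.12,"rx":0,"ry":0,"rz":0,"gripper":1},{"dx":-0.026,"dy":0.08,"dz":0.178,"rx":0,"ry":0,"rz":0,"gripper":1},{"dx":-0.026,"dy":0.13,"dz":0.178,"rx":0,"ry":0,"rz":0,"gripper":1},{"dx":-0.026,"dy":0.18,"dz":0.178,"rx":0,"ry":0,"rz":0,"gripper":1},{"dx":-0.026,"dy":0.205,"dz":0.178,"rx":0,"ry":0,"rz":0,"gripper":1},{"dx":-0.026,"dy":0.22,"dz":0.178,"rx":0,"ry":0,"rz":0,"gripper":1},{"dx":-0.026,"dy":0.226,"dz":0.178,"rx":0,"ry":0,"rz":0,"gripper":1},{"dx":-0.026,"dy":0.226,"dz":0.178,"rx":0,"ry":0,"rz":0,"gripper":1}]'
python3 - <<'E'
from h import *
st=status.observe();print(invV(st['tool_pos']))
go(-.075,-.032,.026)
p,d=read_camera("side");cv2.imwrite("pics/s2.png",cv2.resize(p[150:300,220:480,::-1],None,fx=3,fy=3))
E
```

```text
time: 3.38
tool_pos: [0.4171, -0.1619, 0.024]
tool_rot: [-1.571, 0.0, 1.782]
contact_force: [0.1, 0.2, -1.1]
opening: 0.0919
[[-0.17974067 -0.03260235  0.02395489]]
d [ 0.0007 -0.002  -0.1047] rot [ 0.0002 -0.0007 -0.0001]
```

View pics/s2.png

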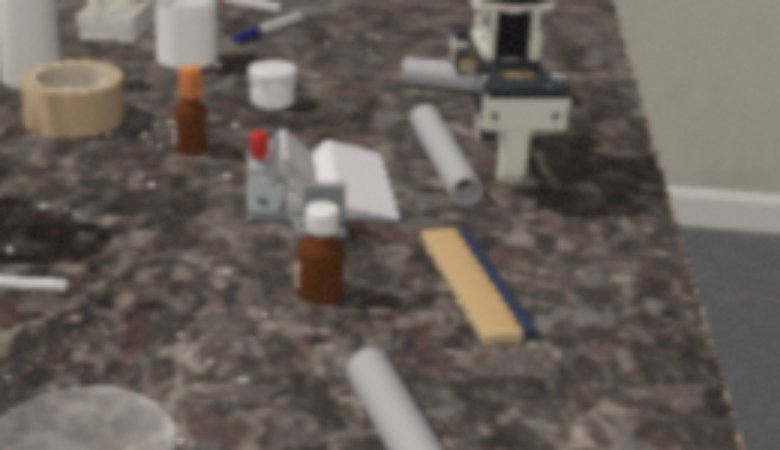

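The side picture shows the fingers behind the tube and clear of it. Now I'll roll it at 40 mm/s.

```bash
python3 -m creep '[{"dx":0,"dy":0,"dz":-0.005,"rx":0,"ry":0,"rz":0,"gripper":1},{"dx":0,"dy":0,"dz":-0.01,"rx":0,"ry":0,"rz":0,"gripper":1},{"dx":0,"dy":0,"dz":-0.015,"rx":0,"ry":0,"rz":0,"gripper":1},{"dx":0,"dy":0,"dz":-0.02,"rx":0,"ry":0,"rz":0,"gripper":1},{"dx":0,"dy":0,"dz":-0.025,"rx":0,"ry":0,"rz":0,"gripper":1},{"dx":0,"dy":0,"dz":-0.03,"rx":0,"ry":0,"rz":0,"gripper":1},{"dx":0,"dy":0,"dz":-0.035,"rx":0,"ry":0,"rz":0,"gripper":1},{"dx":0,"dy":0,"dz":-0.04,"rx":0,"ry":0,"rz":0,"gripper":1},{"dx":0,"dy":0,"dz":-0.045,"rx":0,"ry":0,"rz":0,"gripper":1},{"dx":0,"dy":0,"dz":-0.05,"rx":0,"ry":0,"rz":0,"gripper":1},{"dx":0,"dy":0,"dz":-0.055,"rx":0,"ry":0,"rz":0,"gripper":1},{"dx":0,"dy":0,"dz":-0.06,"rx":0,"ry":0,"rz":0,"gripper":1},{"dx":0,"dy":0,"dz":-0.065,"rx":0,"ry":0,"rz":0,"gripper":1},{"dx":0,"dy":0,"dz":-0.07,"rx":0,"ry":0,"rz":0,"gripper":1},{"dx":0,"dy":0,"dz":-0.075,"rx":0,"ry":0,"rz":0,"gripper":1},{"dx":0,"dy":0,"dz":-0.08,"rx":0,"ry":0,"rz":0,"gripper":1}]'
python3 - <<'E'
from h import *
st=status.observe();print(invV(st['tool_pos']))
p,d=read_camera("side");cv2.imwrite("pics/s3.png",cv2.resize(p[150:300,220:480,::-1],None,fx=3,fy=3))
p,d=read_camera("wrist");cv2.imwrite("pics/w3.png",p[:,:,::-1])
E
```

```text
time: 5.42
tool_pos: [0.4953, -0.1452, 0.0236]
tool_rot: [-1.57, -0.0, 1.781]
contact_force: [-2.4, -0.1, 0.4]
opening: 0.0918
[[-0.09983042 -0.03272368  0.02361141]]
```

View pics/s3.png

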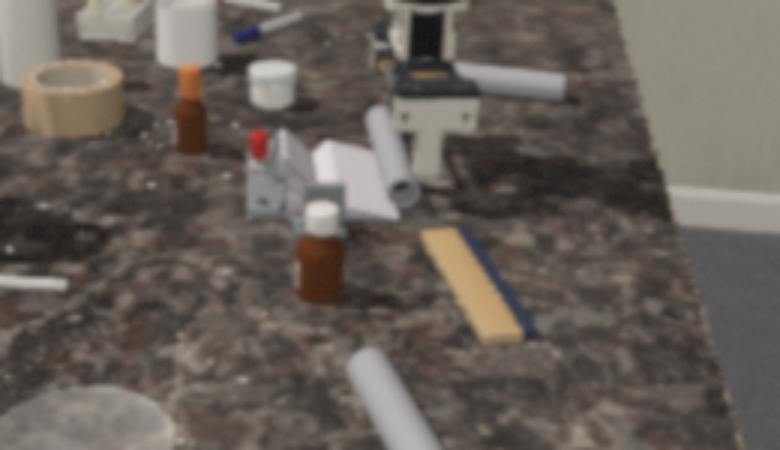

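View pics/w3.png

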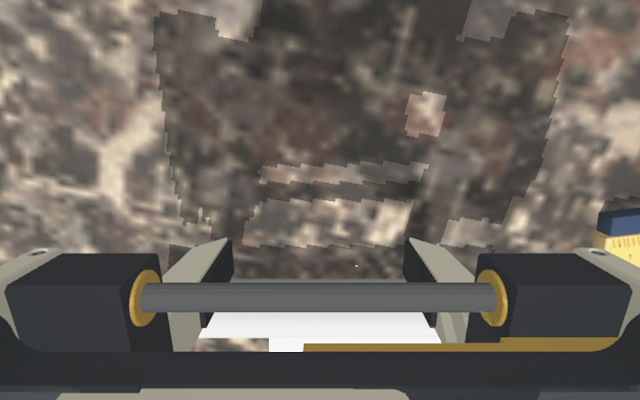

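The tube sits square against both fingers at the foot of the ramp. Next I'll push it up, raising the tips along the slope.

```bash
python3 -m creep '[{"dx":0,"dy":0,"dz":-0.004,"rx":0,"ry":0,"rz":0,"gripper":1},{"dx":0,"dy":0,"dz":-0.008,"rx":0,"ry":0,"rz":0,"gripper":1},{"dx":0,"dy":-0.001,"dz":-0.012,"rx":0,"ry":0,"rz":0,"gripper":1},{"dx":0,"dy":-0.002,"dz":-0.016,"rx":0,"ry":0,"rz":0,"gripper":1},{"dx":0,"dy":-0.003,"dz":-0.02,"rx":0,"ry":0,"rz":0,"gripper":1},{"dx":0,"dy":-0.004,"dz":-0.024,"rx":0,"ry":0,"rz":0,"gripper":1},{"dx":0,"dy":-0.006,"dz":-0.028,"rx":0,"ry":0,"rz":0,"gripper":1},{"dx":0,"dy":-0.007,"dz":-0.032,"rx":0,"ry":0,"rz":0,"gripper":1},{"dx":0,"dy":-0.009,"dz":-0.036,"rx":0,"ry":0,"rz":0,"gripper":1},{"dx":0,"dy":-0.01,"dz":-0.04,"rx":0,"ry":0,"rz":0,"gripper":1},{"dx":0,"dy":-0.011,"dz":-0.044,"rx":0,"ry":0,"rz":0,"gripper":1},{"dx":0,"dy":-0.012,"dz":-0.048,"rx":0,"ry":0,"rz":0,"gripper":1},{"dx":0,"dy":-0.014,"dz":-0.052,"rx":0,"ry":0,"rz":0,"gripper":1},{"dx":0,"dy":-0.015,"dz":-0.055,"rx":0,"ry":0,"rz":0,"gripper":1},{"dx":0,"dy":-0.016,"dz":-0.058,"rx":0,"ry":0,"rz":0,"gripper":1},{"dx":0,"dy":-0.017,"dz":-0.061,"rx":0,"ry":0,"rz":0,"gripper":1},{"dx":0,"dy":-0.017,"dz":-0.064,"rx":0,"ry":0,"rz":0,"gripper":1},{"dx":0,"dy":-0.017,"dz":-0.064,"rx":0,"ry":0,"rz":0,"gripper":1}]'
python3 - <<'E'
from h import *
st=status.observe();print(invV(st['tool_pos']))
p,d=read_camera("side");cv2.imwrite("pics/s4.png",cv2.resize(p[150:300,220:480,::-1],None,fx=3,fy=3))
E
```

```text
time: 7.78
tool_pos: [0.5581, -0.132, 0.0407]
tool_rot: [-1.571, 0.0, 1.781]
contact_force: [0.5, 0.6, -0.4]
opening: 0.0921
[[-0.03563286 -0.03297733  0.04065991]]
```

View pics/s4.png

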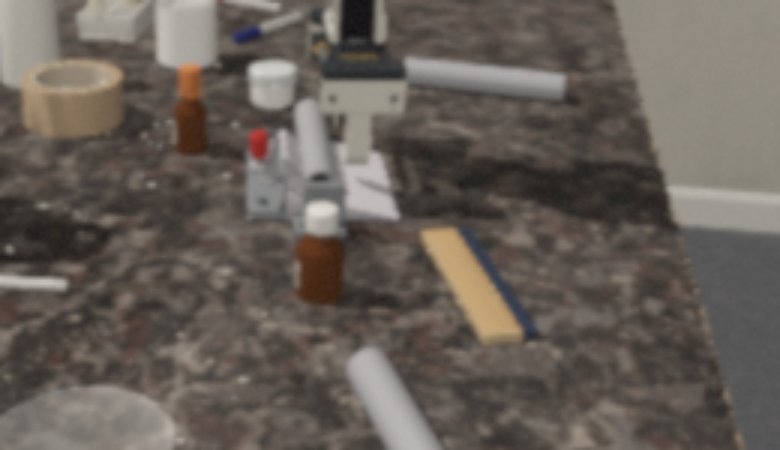

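The tube has dropped into the V (side crop around (315,145)). I'll lift off, close the fingers and go above the open end to look.

```bash
python3 -m creep '[{"dx":0,"dy":-0.03,"dz":0.005,"rx":0,"ry":0,"rz":0,"gripper":1},{"dx":0,"dy":-0.08,"dz":0,"rx":0,"ry":0,"rz":0,"gripper":0},{"dx":-0.03,"dy":-0.13,"dz":0,"rx":0,"ry":0,"rz":0,"gripper":0},{"dx":-0.08,"dy":-0.16,"dz":-0.03,"rx":0,"ry":0,"rz":0,"gripper":0},{"dx":-0.137,"dy":-0.16,"dz":-0.036,"rx":0,"ry":0,"rz":0,"gripper":0},{"dx":-0.137,"dy":-0.16,"dz":-0.036,"rx":0,"ry":0,"rz":0,"gripper":0},{"dx":-0.137,"dy":-0.16,"dz":-0.036,"rx":0,"ry":0,"rz":0,"gripper":0},{"dx":-0.137,"dy":-0.16,"dz":-0.036,"rx":0,"ry":0,"rz":0,"gripper":0}]'
python3 - <<'E'
from h import *
st=status.observe();p,d=read_camera("wrist");cv2.imwrite("pics/w4.png",p[:,:,::-1]);np.savez("pics/w4.npz",d=d,pos=st['tool_pos'],rot=st['tool_rot']);print(st['time'],invV(st['tool_pos']))
E
```

```text
time: 8.82
tool_pos: [0.6213, -0.2573, 0.2007]
tool_rot: [-1.57, -0.001, 1.782]
contact_force: [-0.5, 0.2, 0.3]
opening: 0.0266
8.825 [[-1.21026554e-04 -1.68785824e-01  2.00665728e-01]]
```

View pics/w4.png

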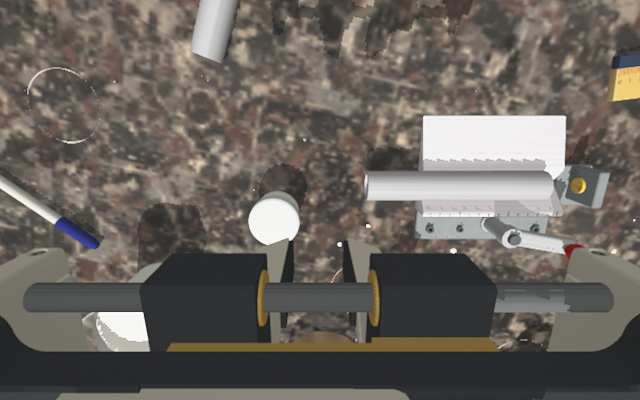

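```bash
python3 - <<'E'
from h import *
st,d=load("pics/w4.npz")
w=invV(atz("wrist",[[366,186],[553,186]],.023,st));print("ends",w)
C=invV(cloud("wrist",d,st).reshape(-1,3)).reshape(400,640,3)
P=C[165:205,360:565].reshape(-1,3);P=P[(P[:,2]>.034)&(P[:,2]<.05)]
print(P.min(0),P.max(0),P.mean(0),np.polyfit(P[:,1],P[:,0],1))
J=invV(atz("wrist",[[274,219]],.04,st));print("jar",J)
p=cv2.imread("pics/w4.png");cv2.imwrite("pics/c4.png",cv2.resize(p[100:270,345:615],None,fx=2.9,fy=2.9,interpolation=cv2.INTER_CUBIC))
go(0,-.16,.0305)
E
```

```text
ends [[ 0.00108091 -0.11842525  0.023     ]
 [ 0.00126117  0.07256955  0.023     ]]
[-0.01367005 -0.11962934  0.03400143] [0.01078873 0.06076893 0.04147197] [-0.0016139  -0.02957944  0.03770435] [ 0.00033026 -0.00160413]
jar [[ 0.03057232 -0.21123304  0.04      ]]
d [ 0.0087  0.1704 -0.    ] rot [-0.0002 -0.      0.0005]
```

View pics/c4.png

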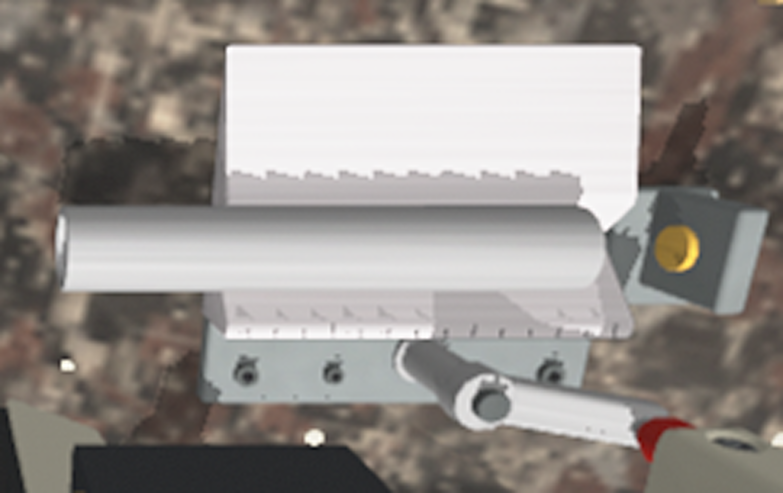

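The tube is bedded: its ridge is straight and parallel, and its -y end is at y ≈ -0.120, as the initial pose predicts. It needs to slide 35 mm. I'll lower the closed fingers between the jar and the tube end.

```bash
python3 -m creep '[{"dx":0.014,"dy":0.03,"dz":0,"rx":0,"ry":0,"rz":0,"gripper":0},{"dx":0.014,"dy":0.07,"dz":0,"rx":0,"ry":0,"rz":0,"gripper":0},{"dx":0.014,"dy":0.1,"dz":0,"rx":0,"ry":0,"rz":0,"gripper":0},{"dx":0.014,"dy":0.12,"dz":0,"rx":0,"ry":0,"rz":0,"gripper":0},{"dx":0.014,"dy":0.14,"dz":0,"rx":0,"ry":0,"rz":0,"gripper":0},{"dx":0.014,"dy":0.16,"dz":0,"rx":0,"ry":0,"rz":0,"gripper":0},{"dx":0.014,"dy":0.17,"dz":0,"rx":0,"ry":0,"rz":0,"gripper":0},{"dx":0.014,"dy":0.17,"dz":0,"rx":0,"ry":0,"rz":0,"gripper":0}]'
python3 - <<'E'
from h import *
st=status.observe();print(invV(st['tool_pos']))
p,d=read_camera("side");cv2.imwrite("pics/s5.png",cv2.resize(p[150:300,220:480,::-1],None,fx=3,fy=3))
E
```

```text
time: 9.88
tool_pos: [0.6184, -0.2444, 0.0301]
tool_rot: [-1.57, -0.001, 1.781]
contact_force: [0.1, 0.1, -0.3]
opening: 0.0006
[[-0.00029674 -0.15558981  0.03005804]]
```

View pics/s5.png

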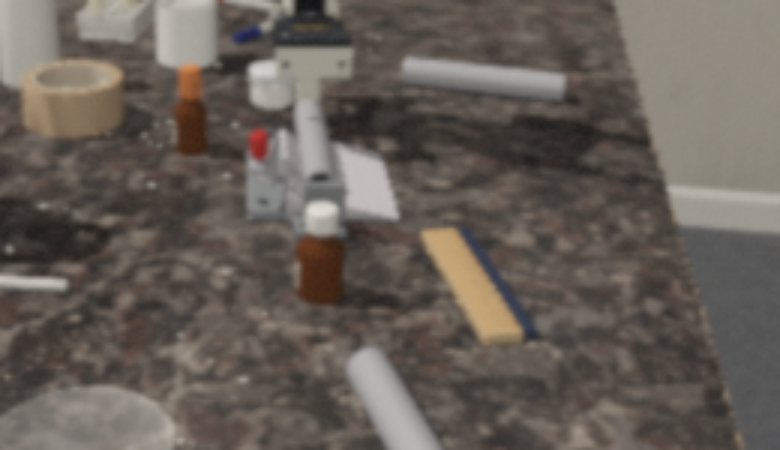

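```bash
python3 -m creep '[{"dx":0.004,"dy":0,"dz":0,"rx":0,"ry":0,"rz":0,"gripper":0},{"dx":0.008,"dy":0,"dz":0,"rx":0,"ry":0,"rz":0,"gripper":0},{"dx":0.012,"dy":0,"dz":0,"rx":0,"ry":0,"rz":0,"gripper":0},{"dx":0.016,"dy":0,"dz":0,"rx":0,"ry":0,"rz":0,"gripper":0},{"dx":0.02,"dy":0,"dz":0,"rx":0,"ry":0,"rz":0,"gripper":0},{"dx":0.024,"dy":0,"dz":0,"rx":0,"ry":0,"rz":0,"gripper":0},{"dx":0.028,"dy":0,"dz":0,"rx":0,"ry":0,"rz":0,"gripper":0},{"dx":0.032,"dy":0,"dz":0,"rx":0,"ry":0,"rz":0,"gripper":0},{"dx":0.036,"dy":0,"dz":0,"rx":0,"ry":0,"rz":0,"gripper":0},{"dx":0.04,"dy":0,"dz":0,"rx":0,"ry":0,"rz":0,"gripper":0},{"dx":0.043,"dy":0,"dz":0,"rx":0,"ry":0,"rz":0,"gripper":0},{"dx":0.046,"dy":0,"dz":0,"rx":0,"ry":0,"rz":0,"gripper":0}]'
python3 -m creep '[{"dx":0.001,"dy":0,"dz":0,"rx":0,"ry":0,"rz":0,"gripper":0},{"dx":0.002,"dy":0,"dz":0,"rx":0,"ry":0,"rz":0,"gripper":0},{"dx":0.003,"dy":0,"dz":0,"rx":0,"ry":0,"rz":0,"gripper":0}]'
python3 -c "
from h import *
print(invV(status.observe()['tool_pos']))"
```

```text
time: 11.42
tool_pos: [0.6091, -0.1997, 0.0308]
tool_rot: [-1.571, 0.0, 1.781]
contact_force: [0.6, -2.9, 1.5]
opening: 0.0004
time: 11.8
tool_pos: [0.6085, -0.197, 0.0308]
tool_rot: [-1.571, 0.0, 1.781]
contact_force: [1.1, -2.8, 1.3]
opening: 0.0008
[[ 2.28861711e-05 -1.07150120e-01  3.07689843e-02]]
```

Contact is steady at about 3 N while sliding. I'll go on in 1 mm steps until the force jumps at the stop.

```bash
python3 -m creep '[{"dx":0.001,"dy":0,"dz":0,"rx":0,"ry":0,"rz":0,"gripper":0},{"dx":0.002,"dy":0,"dz":0,"rx":0,"ry":0,"rz":0,"gripper":0}]'
python3 -m creep '[{"dx":0.001,"dy":0,"dz":0,"rx":0,"ry":0,"rz":0,"gripper":0}]'
python3 -c "
from h import *
print(invV(status.observe()['tool_pos']))"
```

```text
time: 12.05
tool_pos: [0.6081, -0.195, 0.0308]
tool_rot: [-1.571, 0.0, 1.781]
contact_force: [0.6, -3.3, 2.2]
opening: 0.0008
time: 12.18
tool_pos: [0.6078, -0.194, 0.0308]
tool_rot: [-1.571, 0.0, 1.781]
contact_force: [1.5, -3.4, 1.5]
opening: 0.0006
[[ 2.30802792e-05 -1.04028608e-01  3.07649102e-02]]
```

```bash
python3 -m creep '[{"dx":0.001,"dy":0,"dz":0,"rx":0,"ry":0,"rz":0,"gripper":0}]'
python3 -m creep '[{"dx":0.001,"dy":0,"dz":0,"rx":0,"ry":0,"rz":0,"gripper":0}]'
python3 -c "
from h import *
print(invV(status.observe()['tool_pos']))"
```

```text
time: 12.3
tool_pos: [0.6079, -0.1938, 0.0309]
tool_rot: [-1.571, 0.002, 1.781]
contact_force: [1.4, -8.2, 1.0]
opening: 0.0005
time: 12.42
tool_pos: [0.6079, -0.1937, 0.0309]
tool_rot: [-1.572, 0.003, 1.781]
contact_force: [1.7, -12.4, -0.2]
opening: 0.0005
[[ 0.00013245 -0.10382421  0.03094846]]
```

The tube is home: the force rose to 12 N and the TCP stopped at y = -0.104, as expected for the seat. I'll back off, rise and look from above.

```bash
python3 -m creep '[{"dx":0,"dy":0,"dz":0,"rx":0,"ry":0,"rz":0,"gripper":0},{"dx":-0.004,"dy":0,"dz":0,"rx":0,"ry":0,"rz":0,"gripper":0},{"dx":-0.015,"dy":0,"dz":0,"rx":0,"ry":0,"rz":0,"gripper":0},{"dx":-0.015,"dy":-0.05,"dz":0,"rx":0,"ry":0,"rz":0,"gripper":0},{"dx":-0.015,"dy":-0.11,"dz":0,"rx":0,"ry":0,"rz":0,"gripper":0},{"dx":0.02,"dy":-0.16,"dz":-0.02,"rx":0,"ry":0,"rz":0,"gripper":0},{"dx":0.07,"dy":-0.2,"dz":-0.05,"rx":0,"ry":0,"rz":0,"gripper":0},{"dx":0.124,"dy":-0.2,"dz":-0.06,"rx":0,"ry":0,"rz":0,"gripper":0},{"dx":0.124,"dy":-0.2,"dz":-0.06,"rx":0,"ry":0,"rz":0,"gripper":0},{"dx":0.124,"dy":-0.2,"dz":-0.06,"rx":0,"ry":0,"rz":0,"gripper":0}]'
python3 - <<'E'
from h import *
st=status.observe();p,d=read_camera("wrist");cv2.imwrite("pics/w5.png",p[:,:,::-1]);np.savez("pics/w5.npz",d=d,pos=st['tool_pos'],rot=st['tool_rot']);print(st['time'],invV(st['tool_pos']))
cv2.imwrite("pics/c5.png",cv2.resize(p[110:270,220:440,::-1],None,fx=3.5,fy=3.5,interpolation=cv2.INTER_CUBIC))
E
```

```text
time: 13.68
tool_pos: [0.64, -0.0583, 0.2302]
tool_rot: [-1.57, -0.0, 1.782]
contact_force: [0.4, -0.5, -0.3]
opening: 0.0007
13.675 [[0.05992066 0.02186807 0.2302039 ]]
```

View pics/c5.png

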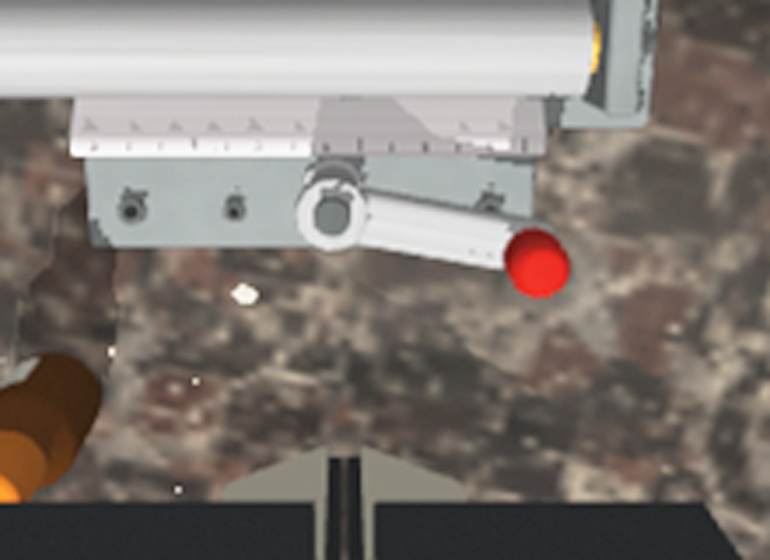

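The tube's end touches the brass button at crop (597,48). The knob top is at crop (537,264). Next I'll get the keeper angle.

```bash
python3 - <<'E'
from h import *
st,d=load("pics/w5.npz")
f=lambda u,v:((u+.5)/3.5-.5+220,(v+.5)/3.5-.5+110)
k=invV(atz("wrist",[f(537,264)],.08,st))[0];print(k,np.arctan2(k[1]-.02,.045-k[0]),np.hypot(k[1]-.02,.045-k[0]))
print(invV(atz("wrist",[f(332,214)],.054,st)))
q=np.arctan2(k[1]-.02,.045-k[0])
go(k[0],k[1],.077,-q)
# path in tool frame at start of swing: rows
x0=np.array([.045-.057*np.cos(q),.02+.057*np.sin(q)])
B=R.from_euler('xyz',[-np.pi/2,0,YAW+np.pi/2-q])
for i,qq in enumerate(np.r_[np.arange(q,0,-.12),0,-.06,-.1]):
    x=np.array([.045-.057*np.cos(qq),.02+.057*np.sin(qq)])
    dd=B.inv().apply(V(YAW,T,[*x,0])-V(YAW,T,[*x0,0]))
    print(i,round(qq,3),dd.round(4),"ry",round(-(q-qq),3))
E
```

```text
[0.0532884  0.07445564 0.08      ] 1.7218417367559384 0.05508279420252011
[[0.04490858 0.01969956 0.054     ]]
d [0.0533 0.1531 0.0063] rot [-1.3000e-03  1.7201e+00 -8.0000e-04]
0 1.722 [0. 0. 0.] ry -0.0
1 1.602 [-0.0068 -0.     -0.0004] ry -0.12
2 1.482 [-0.0135 -0.     -0.0016] ry -0.24
3 1.362 [-0.0201 -0.     -0.0037] ry -0.36
4 1.242 [-0.0263 -0.     -0.0064] ry -0.48
5 1.122 [-0.0322 -0.     -0.01  ] ry -0.6
6 1.002 [-0.0376 -0.     -0.0141] ry -0.72
7 0.882 [-0.0424 -0.     -0.019 ] ry -0.84
8 0.762 [-0.0467 -0.     -0.0243] ry -0.96
9 0.642 [-0.0503 -0.     -0.0301] ry -1.08
10 0.522 [-0.0531 -0.     -0.0363] ry -1.2
11 0.402 [-0.0552 -0.     -0.0429] ry -1.32
12 0.282 [-0.0565 -0.     -0.0496] ry -1.44
13 0.162 [-0.057  -0.     -0.0564] ry -1.56
14 0.042 [-0.0567 -0.     -0.0632] ry -1.68
15 0.0 [-0.0564 -0.     -0.0656] ry -1.722
16 -0.06 [-0.0557 -0.     -0.0689] ry -1.782
17 -0.1 [-0.0552 -0.     -0.0712] ry -1.822
```

```bash
python3 -m creep '[{"dx":0.054,"dy":0,"dz":0.006,"rx":0,"ry":0.18,"rz":0,"gripper":0.5},{"dx":0.054,"dy":0,"dz":0.006,"rx":0,"ry":0.36,"rz":0,"gripper":0.5},{"dx":0.054,"dy":0,"dz":0.006,"rx":0,"ry":0.54,"rz":0,"gripper":0.5},{"dx":0.054,"dy":0,"dz":0.006,"rx":0,"ry":0.72,"rz":0,"gripper":0.5},{"dx":0.054,"dy":0.01,"dz":0.006,"rx":0,"ry":0.9,"rz":0,"gripper":0.5},{"dx":0.054,"dy":0.02,"dz":0.006,"rx":0,"ry":1.08,"rz":0,"gripper":0.5},{"dx":0.054,"dy":0.03,"dz":0.006,"rx":0,"ry":1.26,"rz":0,"gripper":0.5},{"dx":0.054,"dy":0.04,"dz":0.006,"rx":0,"ry":1.44,"rz":0,"gripper":0.5},{"dx":0.054,"dy":0.05,"dz":0.006,"rx":0,"ry":1.62,"rz":0,"gripper":0.5},{"dx":0.054,"dy":0.06,"dz":0.006,"rx":0,"ry":1.72,"rz":0,"gripper":0.5},{"dx":0.054,"dy":0.08,"dz":0.006,"rx":0,"ry":1.72,"rz":0,"gripper":0.5},{"dx":0.054,"dy":0.08,"dz":0.006,"rx":0,"ry":1.72,"rz":0,"gripper":0.5}]'
python3 - <<'E'
from h import *
st=status.observe();p,d=read_camera("wrist");cv2.imwrite("pics/w6.png",p[:,:,::-1]);print(st['time'],invV(st['tool_pos']),st['qpos'])
delta(V(YAW,T,[.053,.0755,.077]),YAW+np.pi/2-1.722)
p,d=read_camera("side");cv2.imwrite("pics/s6.png",cv2.resize(p[130:280,220:440,::-1],None,fx=3.5,fy=3.5))
E
```

```text
time: 15.22
tool_pos: [0.6219, -0.0083, 0.1487]
tool_rot: [-1.57, 0.004, 0.059]
contact_force: [-0.1, -0.3, -0.0]
opening: 0.0457
15.225 [[0.0527871  0.07457991 0.14869074]] [-1.36387269e-01  6.02482430e-01  1.36696554e+00 -4.33483170e-05
  1.17662339e+00 -1.95202957e-01]
d [-0.0005  0.0729  0.0007] rot [-0.0005 -0.0011 -0.0022]
```

View pics/w6.png

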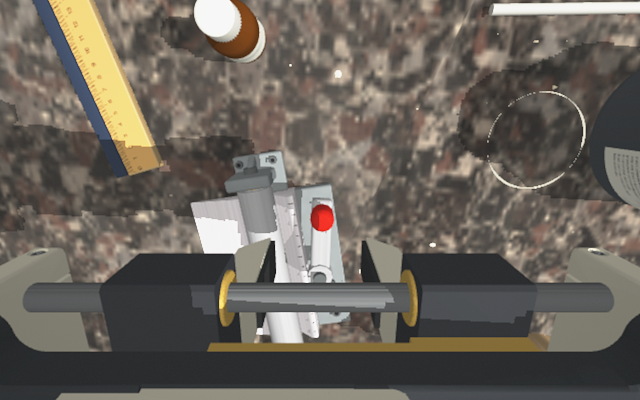

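View pics/s6.png

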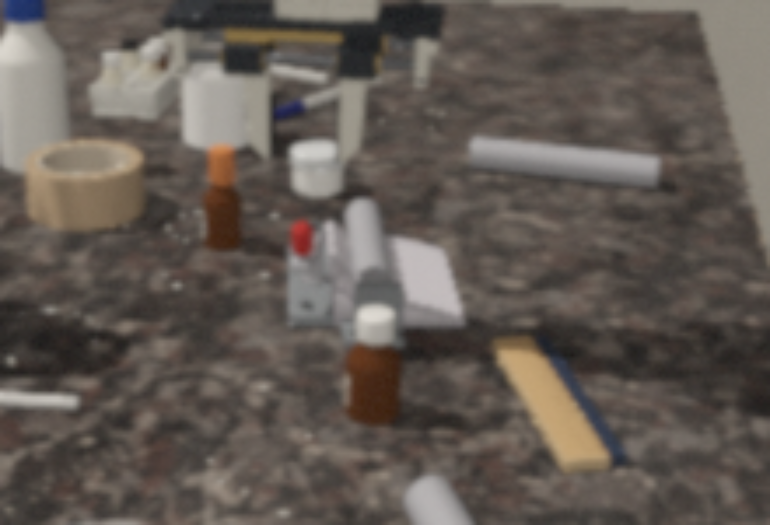

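The knob at wrist (322,217) is centred between the fingers. I'll descend over it and narrow the jaws without gripping.

```bash
python3 -m creep '[{"dx":0,"dy":0.025,"dz":0.001,"rx":0,"ry":0,"rz":0,"gripper":0.5},{"dx":0,"dy":0.05,"dz":0.001,"rx":0,"ry":0,"rz":0,"gripper":0.5},{"dx":0,"dy":0.065,"dz":0.001,"rx":0,"ry":0,"rz":0,"gripper":0.5},{"dx":0,"dy":0.073,"dz":0.001,"rx":0,"ry":0,"rz":0,"gripper":0.4},{"dx":0,"dy":0.073,"dz":0.001,"rx":0,"ry":0,"rz":0,"gripper":0.28},{"dx":0,"dy":0.073,"dz":0.001,"rx":0,"ry":0,"rz":0,"gripper":0.28},{"dx":0,"dy":0.073,"dz":0.001,"rx":0,"ry":0,"rz":0,"gripper":0.28}]'
python3 - <<'E'
from h import *
st=status.observe();p,d=read_camera("side");print(st['time'],invV(st['tool_pos']))
cv2.imwrite("pics/s7.png",cv2.resize(p[150:250,270:370,::-1],None,fx=6,fy=6,interpolation=cv2.INTER_CUBIC))
E
```

```text
time: 16.2
tool_pos: [0.6234, -0.0057, 0.0785]
tool_rot: [-1.571, -0.001, 0.061]
contact_force: [-0.6, -0.2, 0.0]
opening: 0.0257
16.2 [[0.05476128 0.07678203 0.07851705]]
```

View pics/s7.png

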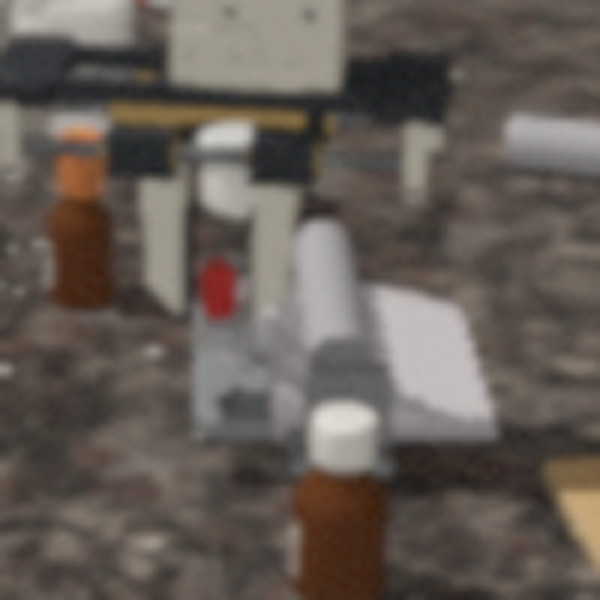

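The knob stands between the fingers at crop (218,290). Now I'll swing the keeper along its arc, turning the tool with it.

```bash
python3 -m creep '[{"dx":-0.0068,"dy":0.001,"dz":-0.0004,"rx":0,"ry":-0.12,"rz":0,"gripper":0.28},{"dx":-0.0135,"dy":0.001,"dz":-0.0016,"rx":0,"ry":-0.24,"rz":0,"gripper":0.28},{"dx":-0.02,"dy":0.001,"dz":-0.0037,"rx":0,"ry":-0.36,"rz":0,"gripper":0.28},{"dx":-0.0263,"dy":0.001,"dz":-0.0064,"rx":0,"ry":-0.48,"rz":0,"gripper":0.28},{"dx":-0.0322,"dy":0.001,"dz":-0.01,"rx":0,"ry":-0.6,"rz":0,"gripper":0.28},{"dx":-0.0376,"dy":0.001,"dz":-0.0141,"rx":0,"ry":-0.72,"rz":0,"gripper":0.28},{"dx":-0.0424,"dy":0.001,"dz":-0.019,"rx":0,"ry":-0.84,"rz":0,"gripper":0.28},{"dx":-0.0467,"dy":0.001,"dz":-0.0243,"rx":0,"ry":-0.96,"rz":0,"gripper":0.28},{"dx":-0.0503,"dy":0.001,"dz":-0.03,"rx":0,"ry":-1.08,"rz":0,"gripper":0.28},{"dx":-0.0531,"dy":0.001,"dz":-0.0363,"rx":0,"ry":-1.2,"rz":0,"gripper":0.28},{"dx":-0.0552,"dy":0.001,"dz":-0.043,"rx":0,"ry":-1.32,"rz":0,"gripper":0.28},{"dx":-0.0565,"dy":0.001,"dz":-0.0496,"rx":0,"ry":-1.44,"rz":0,"gripper":0.28},{"dx":-0.057,"dy":0.001,"dz":-0.0564,"rx":0,"ry":-1.56,"rz":0,"gripper":0.28},{"dx":-0.0567,"dy":0.001,"dz":-0.0632,"rx":0,"ry":-1.68,"rz":0,"gripper":0.28},{"dx":-0.0564,"dy":0.001,"dz":-0.0656,"rx":0,"ry":-1.72,"rz":0,"gripper":0.28},{"dx":-0.0564,"dy":0.001,"dz":-0.0675,"rx":0,"ry":-1.72,"rz":0,"gripper":0.28}]'
python3 - <<'E'
from h import *
st=status.observe();print(st['time'],invV(st['tool_pos']))
p,d=read_camera("side");cv2.imwrite("pics/s8.png",cv2.resize(p[150:250,270:370,::-1],None,fx=6,fy=6,interpolation=cv2.INTER_CUBIC))
E
```

```text
time: 18.25
tool_pos: [0.5707, -0.0765, 0.0769]
tool_rot: [-1.571, -0.0, 1.781]
contact_force: [-1.3, 0.7, 0.1]
opening: 0.0255
18.25 [[-0.01161419  0.01865125  0.07691838]]
```

View pics/s8.png

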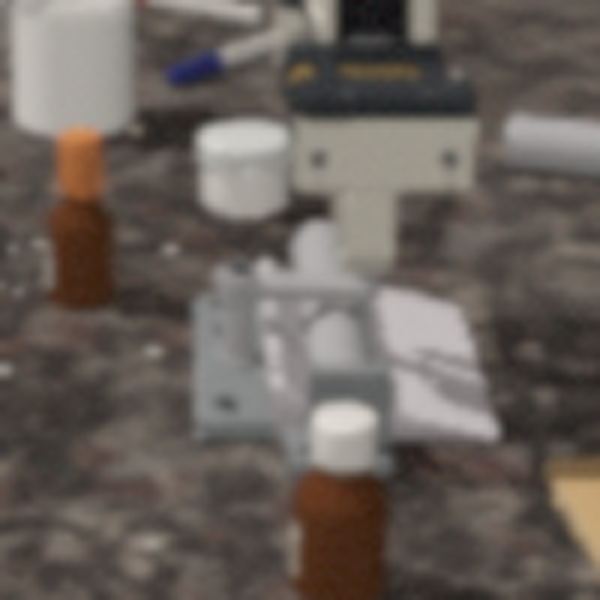

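The arm is across the tube. I'll press it gently to its stop (tool -x) while watching the force.

```bash
python3 -m creep '[{"dx":-0.001,"dy":0,"dz":0,"rx":0,"ry":0,"rz":0,"gripper":0.28},{"dx":-0.002,"dy":0,"dz":0,"rx":0,"ry":0,"rz":0,"gripper":0.28}]'
python3 -m creep '[{"dx":-0.001,"dy":0,"dz":0,"rx":0,"ry":0,"rz":0,"gripper":0.28},{"dx":-0.002,"dy":0,"dz":0,"rx":0,"ry":0,"rz":0,"gripper":0.28}]'
python3 -c "
from h import *
print(invV(status.observe()['tool_pos']))"
```

```text
time: 18.55
tool_pos: [0.5712, -0.0784, 0.0768]
tool_rot: [-1.571, -0.0, 1.781]
contact_force: [-0.3, 0.9, -0.1]
opening: 0.026
time: 18.8
tool_pos: [0.5717, -0.0804, 0.0767]
tool_rot: [-1.571, -0.0, 1.781]
contact_force: [-1.3, 1.2, -0.1]
opening: 0.0262
[[-0.01151373  0.01457151  0.0766958 ]]
```

```bash
python3 -m creep '[{"dx":-0.001,"dy":0,"dz":0,"rx":0,"ry":0,"rz":0,"gripper":0.28},{"dx":-0.002,"dy":0,"dz":0,"rx":0,"ry":0,"rz":0,"gripper":0.28}]'
python3 -c "
from h import *
print(invV(status.observe()['tool_pos']))"
```

```text
time: 19.05
tool_pos: [0.5718, -0.0813, 0.0766]
tool_rot: [-1.57, -0.002, 1.781]
contact_force: [-1.4, 8.2, 1.3]
opening: 0.0258
[[-0.01161804  0.01369024  0.07659568]]
```

The force jumped to 8 N where the stop should be. I'll release, lift clear and check.

```bash
python3 -m creep '[{"dx":0.003,"dy":0,"dz":0,"rx":0,"ry":0,"rz":0,"gripper":0.34},{"dx":0.006,"dy":0,"dz":0,"rx":0,"ry":0,"rz":0,"gripper":0.5},{"dx":0.006,"dy":0,"dz":0,"rx":0,"ry":0,"rz":0,"gripper":0.5},{"dx":0.006,"dy":-0.03,"dz":0,"rx":0,"ry":0,"rz":0,"gripper":0.5},{"dx":0.006,"dy":-0.09,"dz":0,"rx":0,"ry":0,"rz":0,"gripper":0.5},{"dx":0.006,"dy":-0.15,"dz":-0.04,"rx":0,"ry":0,"rz":0,"gripper":0.5},{"dx":0.006,"dy":-0.17,"dz":-0.07,"rx":0,"ry":0,"rz":0,"gripper":0.5},{"dx":0.006,"dy":-0.17,"dz":-0.07,"rx":0,"ry":0,"rz":0,"gripper":0.5},{"dx":0.006,"dy":-0.17,"dz":-0.07,"rx":0,"ry":0,"rz":0,"gripper":0.5}]'
python3 - <<'E'
from h import *
st=status.observe();p,d=read_camera("wrist");cv2.imwrite("pics/w9.png",p[:,:,::-1]);np.savez("pics/w9.npz",d=d,pos=st['tool_pos'],rot=st['tool_rot']);print(st['time'],invV(st['tool_pos']))
cv2.imwrite("pics/c9.png",cv2.resize(p[90:260,200:440,::-1],None,fx=3.3,fy=3.3,interpolation=cv2.INTER_CUBIC))
E
```

```text
time: 20.18
tool_pos: [0.6381, -0.0619, 0.2451]
tool_rot: [-1.568, -0.001, 1.781]
contact_force: [-0.6, -0.0, -0.6]
opening: 0.0457
20.175 [[0.05735182 0.01871257 0.24512013]]
```

View pics/c9.png

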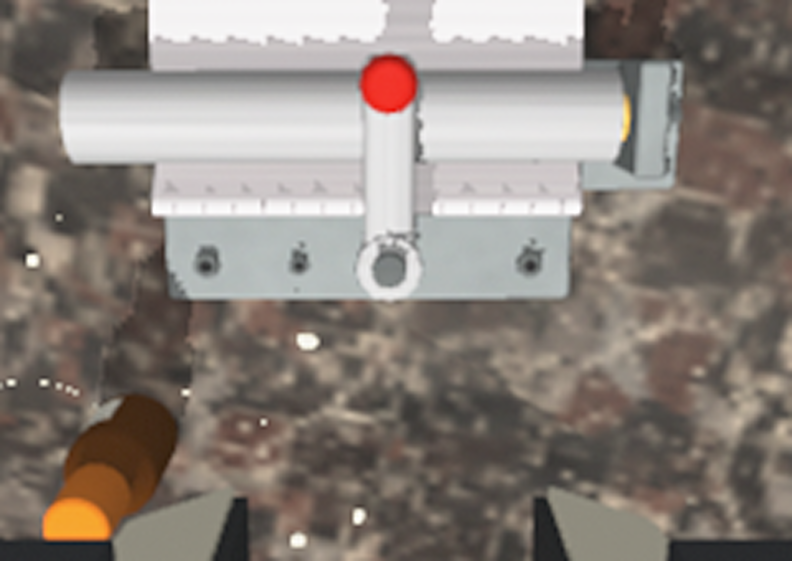

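View pics/w9.png

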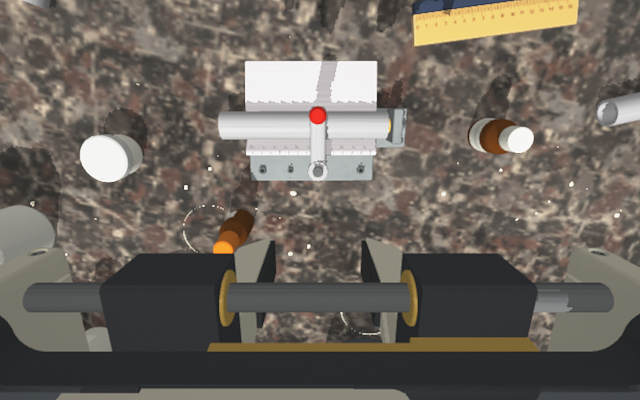

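The knob is at crop (389,84), straight above the pivot at (389,268), and the tube end is at the button at (625,117). One numeric check, then I'll hand in.

```bash
python3 - <<'E'
from h import *
st,d=load("pics/w9.npz")
f=lambda u,v:((u+.5)/3.3-.5+200,(v+.5)/3.3-.5+90)
k=invV(atz("wrist",[f(389,84)],.08,st))[0];print("q",np.arctan2(k[1]-.02,.045-k[0]))
C=invV(cloud("wrist",d,st).reshape(-1,3));P=C[(C[:,2]>.034)&(C[:,2]<.0415)&(abs(C[:,0])<.016)&(C[:,1]<0)&(C[:,1]>-.12)]
print("y end",np.percentile(P[:,1],.5),"ridge",np.polyfit(P[:,1],P[:,0],1))
for n,uv,z in [("jar",(109,158),.04),("dropper",(224,250),.088),("amber",(518,139),.075)]: print(n,invV(atz("wrist",[uv],z,st)))
print(robot.hand_in())
E
```

```text
q -0.0033986029417947
y end -0.08488369775481752 ridge [ 0.00136355 -0.00069522]
jar [[ 0.03333729 -0.20503695  0.04      ]]
dropper [[ 0.11949433 -0.07517484  0.088     ]]
amber [[0.01038331 0.21137722 0.075     ]]
the job is handed in; nothing more can be done
None
```

The job is handed in at about 20 s of the 61 s allowed. With both open fingers I rolled the tube along the bench, up the ramp and into the V. I then pushed its -y end with closed fingers until it was against the stop, and swung the keeper across by its red knob to its end of travel.

**Last checks:**
- **Tube:** its -y end is at y = -84.9 mm (-85 is home). Its axis is about 0.7 mm from the bedded position and 0.001 rad off the groove.
- **Force:** the push rose from about 3 N to 12 N when the tube reached the stop, and to 8 N when the keeper reached its own.
- **Keeper:** its angle measures about -0.003 rad, and the gripper is well clear of everything.
- **Bottles and jar:** the jar and both bottles measure within about 6 mm of where the top camera first put them, which is within what my readings can resolve.
- **Rule:** I only saw it in the pictures and did not measure it again. The arm never came near it.

**Disagreements:** one early wrist-camera reading of the dropper bottle was about 22 mm off the top-camera reading. I took it as a bad pixel because the final reading agrees with the top camera. The very first move was refused for missing row keys and cost no arm motion.

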